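# Uncap the gear unit and hold it against the rail for bolting

### The job

Get the gear unit ready for bolting down: lift the loose black cap off its shaft and stand it, open end down, in the round pocket of the holder block. Then push the unit across the blue base plate until its straight back edge lies flush along the rail, anywhere along the rail's length, and keep it firmly pressed against the rail and down on the plate at the same time with one diagonal push of the fingertips into the step at its front. The program finishes while still holding that push; do not let go, and do not disturb the screwdriver and meter lying nearby.

Things in the scene. Friction and masses are not known exactly. Their poses are not given: they have to be found in the camera images.
- cap: Black plastic cap, an upside-down round cup, 36 mm outside diameter, 50 mm tall, 40 g. Origin at the centre of its open underside, z up. It stands loosely on the gear unit's housing over a 12 mm shaft stub 25 mm tall with a 24 mm boss 8 mm tall at its foot (bore 28 mm, 45 mm deep): lift it at least 30 mm straight up to clear the stub.
- holder_hole0 (a point): Centre of the mouth of the round pocket in the top of the grey holder block. The block is 85 x 85 x 28 mm, fixed to the table, top 28 mm above the table; the pocket is 42 mm in diameter and 14 mm deep. z up. The block stands on one side of the base plate, left or right, and a shallow open tray of the same outline on the other.
- unit: Gear unit, loose on the base plate, 0.7 kg. Dark foot plate 115 (x) x 130 (y) x 14 mm; on it an aluminium housing 60 (x) x 100 mm (y) from x = -12.5 to 47.5 mm, top 50 mm above the underside; the foot plate shows a bare step 45 mm deep in front (-x). Shaft and cap at x = 17.5 mm. Origin: centre of the underside, x to the back edge, z up. Starts 20 to 60 mm short of the rail, up to 0.16 rad askew.
- unit_step (a point): The inner corner of the front step on the unit's middle line: on the foot plate's upper face (14 mm above the base plate) at the foot of the housing's front face, which rises 36 mm. The free step extends 45 mm from here towards -x and 50 mm to either side. Axes as the unit's.
- unit_back (a point): Middle of the lower back edge of the unit's foot plate, the edge that must meet the rail (57.5 mm along +x from the unit's origin). Axes as the unit's.
- plate: Blue slotted base plate, 260 mm (its x) x 290 mm (its y), fixed, turned about the vertical differently each time; its upper face is level, 16 mm above the table. Origin at its centre, 12 mm below its upper face. It is smooth: the unit slides easily on it (friction about 0.25) and does not stick under a downward push of 45 degrees or flatter.
- fence: Aluminium rail (fence) fixed on the base plate near its far edge, 260 mm long (its y), 28 mm thick (x), 30 mm tall above the plate. Origin in the middle of the lower edge of its straight front face, on the plate's upper face; x points away from the gear unit into the rail, so the unit is pushed along +x; y along the rail.
- tray: Bystander: shallow open grey tray 85 x 85 x 28 mm, fixed. Origin at the centre of its underside.
- screwdriver: Bystander: screwdriver lying loose on the table. Origin on its axis's underside.
- meter: Bystander: hand multimeter 160 x 80 x 30 mm lying loose on the table. Origin at the centre of its underside.

How it is judged (in metres and radians):
On the way, in this order (a step that is already met when the one before it is completed fails the run):
1. the cap stands in the holder's pocket, let go (horizontal distance between cap and holder_hole0 below 0.006 m and z of cap in the frame of holder_hole0 below -0.011 m and angle between cap's own z axis and vertical below 0.12 rad and contact force between the fingers and cap below 0.1 N), for 0.2 s.
2. the fingers, in the step at its front, press the unit flush against rail and plate together (contact force between unit and fence above 3 N and contact force between unit and plate above 11 N and angle between the x axis of unit and the x axis of fence, either way round below 0.03 rad and contact force between the fingers and unit above 4 N and x of the grasp point in the frame of unit_step below 0.005 m), for 0.5 s.
At the end, for the whole second after the job is handed in: Cap upright in the pocket (6 mm of centre, 11 mm deep). Unit flat, still, back edge within 3 mm of the rail, parallel within 0.03 rad, within 75 mm of the rail's middle; fingers in the front step push it with over 4 N, rail force over 3 N, plate force over 11 N (weight about 7 N) (all of step 2 and horizontal distance between cap and holder_hole0 below 0.006 m and z of cap in the frame of holder_hole0 below -0.011 m and angle between cap's own z axis and vertical below 0.12 rad and x of unit_back in the frame of fence between -0.003 and 0.003 m and y of unit_back in the frame of fence between -0.075 and 0.075 m and z of unit_back in the frame of fence below 0.002 m and angle between unit's own z axis and vertical below 0.03 rad and linear speed of unit below 0.01 m/s); the arm keeps its last pose, push and grip.
It fails at once if a bystander is moved by more than 20 mm (distance of any of screwdriver, meter from where it was at the start of the episode above 0.02 m).
It also fails if it takes over 64 s, if anything falls off the work surface, if the arm or the gripper's body presses on something with over 40 N, if the wrist force passes 120 N, or if a joint passes its speed limit or range.

### The arm

A 6-joint arm with a two-finger parallel gripper is mounted at the origin on the work surface. World frame = base frame: x ahead of the robot, y to its left, z up, the work surface at z = 0. Lengths are in m, angles in degrees, forces in N, time in s.
With the tool pointing down it reaches from about 0.3 to 0.75 m from the base axis. Payload 8.5 kg.
Tool frame: the origin (TCP) lies at the very end of the fingers, on their centre line; the grasp point (between the pads) lies 19 mm behind it; z points along the fingers, y is the line along which they close (so a half turn about z gives the same grasp; the last joint's range is limited). The gripper opens to 85 mm and grips with 20 to 120 N. Pads are 22 mm wide; open, the fingers measure 114 mm over their backs; the gripper's body (76 mm by 85 mm) begins 54 mm behind the grasp point. The pads swing forward as they close: fully open they stand 13 mm farther back than shut.
Start: joints at [57.565, 21.807, 74.336, -0, 83.858, -12.336], TCP at [0.189, 0.516, 0.231] pointing down, gripper open.
Joint ranges: [-178.18, 178.18], [-50.72, 133.34], [12.68, 142.11], [-81.47, 261.47], [9.98, 163.14], [-165.26, 165.26]. Speed limits (degrees/s): [136.94, 136.94, 180, 180, 180, 180].

### API

Orientations are given as a 3x3 rotation matrix whose columns are the frame's x, y, z axes.
In Python, from rig import env, optics, spotter gives the robot as it stands.
- The arm moves only by the shell command python3 -m crank 'ROWS' [FORCE]. ROWS is JSON, one flat list of numbers, 5 for each row, row after row: the finger opening in cm, from 0 to 8.54, then the shift along the tool's x, y, z in cm, then the turn about the tool's z in rad. A call has exactly 8 rows; each row shifts and turns the commanded pose from where the row before left it, along the tool's axes as they then stand; what a row does not reach is not made up. A row lasts 1/12 s, in which the tool goes at most 41.7 mm and 7.16 degrees, less where a joint would pass 70% of its speed; a pose out of reach is approached as far as the arm can. A call is refused whole if a number of a shift passes 4.17 or a number of a turn 0.125, either way. A call with a gripper value outside its range is refused whole. The fingers move at their own pace and stop on an object; FORCE is the grip in N (left out, the last holds). Time passes only in rows, so rows that do not move let the fingers close, or fill a call up. It gives the time, the measured TCP pose, the force, the opening and the grip force at its end, in the units of the state.
- env.observe(): the state, without advancing time (a new reading comes with each control period).
- optics.get_image(name): name is "scene" or "top" or "wrist"; returns a dict with "color" (400x640x3 uint8, red, green, blue), "intrinsics" (3x3 intrinsics, pixels), "pose" (4x4, takes a point from camera to world coordinates). Camera axes: x right, y up, looking along -z (the intrinsics and any distortion apply to the point x, -y, -z); pixel columns grow to the right and rows downward; lengths in m; the calibration is good to about 2 mm. A picture is of the moment at which its call begins. There is no depth.
- env.close_job(): hands the job in; it is judged then, once.
Trained networks look in a picture, given as the dict that the camera call returned (one of the last four; its "shot" number tells which), for a name from the list of things; names that differ only in an ending like _2 or _b are one class to them, and where a whole thing is asked for, a point or a joint stands for the part that bears it (a point fixed in the world has none). Each returns a list of dicts, best first, with "score" (0 to 1); they miss things now and then, are a little off and sometimes report something else, mostly with a low value. They report only what shows in the picture. A call takes as long as a camera call.
- spotter.look_for(picture, query): "at" ([column, row] as shares, 0 to 1, of the picture: columns of its width, rows of its height, amid what is visible of it).
The state is a dict: "time_s": time; "q": joint angles; "qvel": joint speeds; "joint_efforts": joint torques, N m; "position": TCP position; "tool_rot": TCP orientation; "ft_force": force on the tool from outside, world axes, zero at the start; "wrist_torque": the same for the moment, N m; "grip_width": finger opening in m; "gripper_force": force on a finger pad.
Only numpy, scipy, OpenCV 4.12 (cv2) and the standard library are available. Lean on these libraries where they do the work, as an engineer would, in place of code of your own. Each camera call takes 0.05 s, during which the arm holds its last target. There are 200 camera calls.

## Working session

There is one attempt and no reset: what is moved stays moved. The work goes in short steps, Python scripts to look and compute and a shell command to move; the robot and the scene stay as the last step left them, time stands still between calls to the robot, and variables do not carry over. Pictures are saved under pics/ and viewed, at most 10 in all, crops included, and the job is handed in when it is done.

```bash
ls; mkdir -p pics
cat > h.py <<'E'
import numpy as np, cv2
from rig import env, optics, spotter
def shot(cam,name=None):
    p=optics.get_image(cam)
    if name: cv2.imwrite('pics/'+name+'.png',cv2.cvtColor(p['color'],cv2.COLOR_RGB2BGR))
    return p
def ray(p,uv):
    K=np.array(p['intrinsics']);T=np.array(p['pose'])
    d=np.linalg.inv(K)@[uv[0],uv[1],1]; d=T[:3,:3]@[d[0],-d[1],-d[2]]
    return T[:3,3],d/np.linalg.norm(d)
def atz(p,uv,z):
    o,d=ray(p,uv); return o+d*(z-o[2])/d[2]
def proj(p,X):
    K=np.array(p['intrinsics']);T=np.array(p['pose'])
    c=T[:3,:3].T@(np.array(X)-T[:3,3]); c=K@[c[0],-c[1],-c[2]]; return c[:2]/c[2]
def tri(rays):
    A=0;b=0
    for o,d in rays:
        M=np.eye(3)-np.outer(d,d);A=A+M;b=b+M@o
    X=np.linalg.solve(A,b); return X,max(np.linalg.norm((np.eye(3)-np.outer(d,d))@(X-o)) for o,d in rays)
E
python3 - <<'E'
from h import *
s=env.observe(); print(s['time_s'],s['position'],np.round(s['tool_rot'],3).tolist())
for c in('top','scene'):
    p=shot(c,c+'0'); print(c,np.round(p['pose'],3).tolist(),np.round(p['intrinsics'],1).tolist(),[k for k in p])
    for n in('cap','holder_hole0','unit','unit_step','unit_back','plate','fence','tray','screwdriver','meter'):
        print(n,[(np.round(np.array(r['at'])*[640,400],1).tolist(),round(r['score'],2)) for r in spotter.look_for(p,n)[:2]])
E
```

```text
pics
0.0 [0.18883157 0.51624272 0.23070855] [[-0.939, 0.344, -0.001], [0.344, 0.939, -0.001], [0.0, -0.001, -1.0]]
top [[0.013, 0.987, -0.161, 0.385], [-1.0, 0.01, -0.019, -0.007], [-0.017, 0.161, 0.987, 0.983], [0.0, 0.0, 0.0, 1.0]] [[439.5, 0.0, 316.0], [0.0, 439.5, 200.1], [0.0, 0.0, 1.0]] ['color', 'intrinsics', 'pose', 'shot']
cap [([475.2, 240.1], 0.7), ([297.7, 172.8], 0.54)]
holder_hole0 [([187.9, 251.1], 0.96)]
unit [([299.4, 190.2], 0.61), ([296.5, 172.8], 0.23)]
unit_step [([296.6, 194.3], 0.6)]
unit_back [([299.7, 193.4], 0.76)]
plate [([325.6, 188.4], 0.89)]
fence [([303.1, 135.9], 0.78), ([476.2, 243.5], 0.75)]
tray [([474.2, 240.8], 0.76)]
screwdriver [([186.8, 158.3], 0.83)]
meter [([458.2, 137.5], 0.76)]
scene [[-0.316, -0.576, 0.754, 1.318], [0.949, -0.175, 0.264, 0.271], [-0.02, 0.799, 0.602, 0.675], [0.0, 0.0, 0.0, 1.0]] [[495.1, 0.0, 318.2], [0.0, 495.1, 204.9], [0.0, 0.0, 1.0]] ['color', 'intrinsics', 'pose', 'shot']
cap [([339.2, 206.8], 0.85)]
holder_hole0 [([467.0, 213.4], 0.63), ([343.2, 232.4], 0.16)]
unit [([343.1, 230.9], 0.9)]
unit_step [([344.8, 230.5], 0.62)]
unit_back [([344.4, 228.7], 0.78), ([464.4, 287.2], 0.35)]
plate [([328.9, 246.3], 0.67)]
fence [([319.2, 267.4], 0.77)]
tray [([199.6, 170.3], 0.78), ([466.6, 213.3], 0.61)]
screwdriver [([463.7, 280.1], 0.6), ([320.2, 267.1], 0.35)]
meter [([153.1, 238.2], 0.88)]
```

View pics/top0.png

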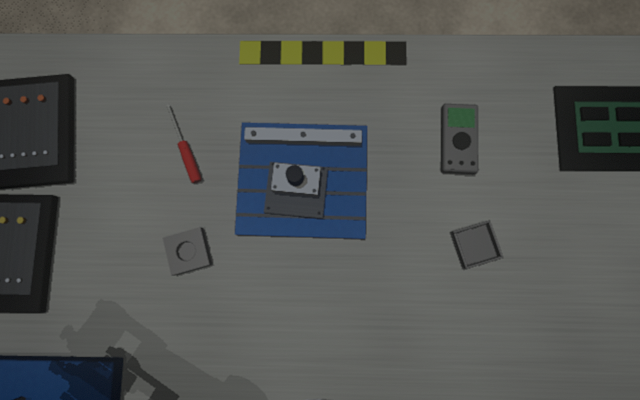

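View pics/scene0.png

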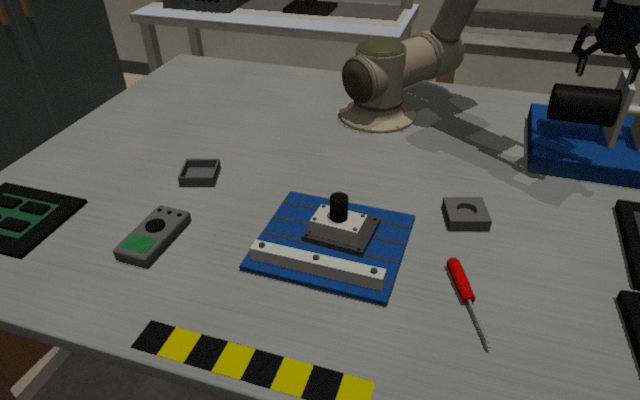

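The top view shows the holder at (187,251), the tray at (475,243) and the capped unit at (296,185). The rail front face runs roughly from (246,142) to (362,145), and the screwdriver and meter lie to either side. The scene view agrees. Next I'll get coarse positions.

Run:
```python
from h import *
t=shot('top');s=shot('scene');w=shot('wrist')
print('capz',tri([ray(t,(296,174)),ray(s,(339,206.8))]))
print('hole',tri([ray(t,(187.9,251.1)),ray(s,(467,213.4))]),atz(t,(187.9,251.1),.028))
hsv=cv2.cvtColor(t['color'],cv2.COLOR_RGB2HSV)
m=cv2.inRange(hsv,(105,120,60),(125,255,255)); m[:,:220]=0;m[:,380:]=0; m[:100]=0;m[260:]=0
ys,xs=np.nonzero(m)
P=np.array([atz(t,(x,y),.016)[:2] for x,y in zip(xs,ys)],np.float32)
print('plate',cv2.minAreaRect(P*1000))
for a in [(246,142),(362,145)]: print('rail low edge',atz(t,a,.016))
for a in [(265,214),(325,218)]: print('unit front',atz(t,a,.03))
print('wrist',np.round(w['pose'],3).tolist(),np.round(w['intrinsics'],0).tolist()); print('tcp',env.observe()['position'])
```

```text
capz (array([0.58437196, 0.05452515, 0.09336035]), np.float64(0.0023658470831016336))
hole (array([0.42641792, 0.29492053, 0.01342483]), np.float64(0.00213465800293487)) [0.42615617 0.28821221 0.028     ]
plate ((591.3512573242188, 44.126922607421875), (287.3226013183594, 257.9093933105469), 88.85818481445312)
rail low edge [0.67620332 0.1734071  0.016     ]
rail low edge [ 0.67123171 -0.09131605  0.016     ]
unit front [0.50896041 0.12265898 0.03      ]
unit front [ 0.50158945 -0.00887296  0.03      ]
wrist [[0.345, -0.888, -0.305, 0.109], [0.939, 0.326, 0.112, 0.545], [0.0, -0.325, 0.946, 0.374], [0.0, 0.0, 0.0, 1.0]] [[289.0, 0.0, 318.0], [0.0, 289.0, 204.0], [0.0, 0.0, 1.0]]
tcp [0.18897806 0.51649301 0.2313422 ]
```

```bash
python3 -m crank '[8.5,0,0,0,-0.11, 8.5,0,0,0,-0.11, 8.5,0,0,0,-0.11, 8.5,-1.5,-1.9,0,0, 8.5,-2.9,-3.5,0,0, 8.5,-2.9,-3.5,0,0, 8.5,-2.9,-3.5,0,0, 8.5,-2.9,-3.5,0,0]'
python3 -m crank '[8.5,-2.9,-3.5,0,0, 8.5,-2.9,-3.5,0,0, 8.5,-2.9,-3.5,0,0, 8.5,-2.9,-3.5,0,0, 8.5,-2.9,-3.5,0,0, 8.5,-2.9,-3.5,0,0, 8.5,-2.9,-3.5,0,0, 8.5,-1.5,-1.9,0,0]'
python3 - <<'E'
from h import *
p=shot('wrist','w1');s=env.observe();print(s['time_s'],s['position'],np.round(s['tool_rot'],3).tolist(),s['q'])
for n in('cap','unit_step','unit','fence'):
    print(n,[(np.round(np.array(r['at'])*[640,400],1).tolist(),round(r['score'],2)) for r in spotter.look_for(p,n)[:2]])
print(np.round(p['pose'],4).tolist())
E
```

```text
time_s: 1.92
position: [0.3079, 0.3651, 0.2314]
tool_rot: [[-1.0, 0.02, 0.0], [0.02, 1.0, 0.0], [-0.0, 0.0, -1.0]]
ft_force: [0.9, 0.3, -0.2]
grip_width: 0.0849
gripper_force: 0.0
time_s: 2.58
position: [0.5053, 0.1156, 0.2312]
tool_rot: [[-1.0, 0.023, 0.001], [0.023, 1.0, -0.001], [-0.001, -0.001, -1.0]]
ft_force: [-0.0, 0.7, 0.2]
grip_width: 0.0849
gripper_force: 0.0
2.6333 [0.50698652 0.11368873 0.23093019] [[-1.0, 0.025, 0.001], [0.025, 1.0, -0.002], [-0.001, -0.002, -1.0]] [ -0.38521715  18.74407277  79.16389377  -0.09104964  82.01969682
 -88.91817961]
cap [([260.4, 260.8], 0.93)]
unit_step [([280.0, 221.0], 0.71)]
unit [([279.5, 216.1], 0.59), ([295.7, 304.4], 0.29)]
fence [([296.0, 304.7], 0.57), ([264.6, 173.9], 0.52)]
[[0.0243, -0.9452, -0.3255, 0.4202], [0.9997, 0.0228, 0.0084, 0.1176], [-0.0006, -0.3256, 0.9455, 0.374], [0.0, 0.0, 0.0, 1.0]]
```

View pics/w1.png

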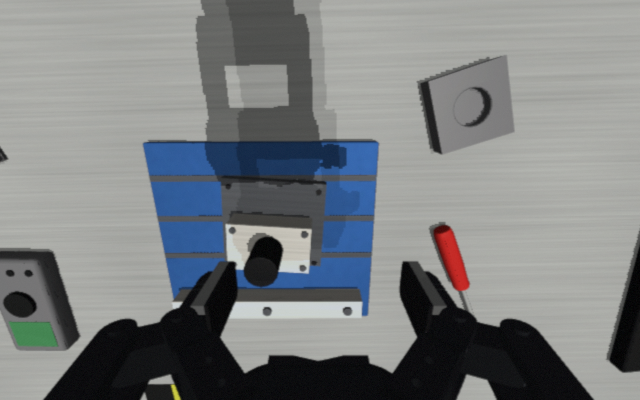

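The wrist view shows the cap leaning away at (262,262), its top face near (261,272). The hole mouth is at (472,107) and the unit's back is roughly parallel to the rail. The move fell short because of the 41.7 mm per-row cap. I'll move nearer for a second view.

```bash
python3 -m crank '[8.5,-1.5,-1.7,0,0, 8.5,-2.0,-2.2,0,0, 8.5,-1.5,-1.7,0,0, 8.5,-0.3,-0.3,0,0, 8.5,0,0,0,0, 8.5,0,0,0,0, 8.5,0,0,0,0, 8.5,0,0,0,0]'
python3 - <<'E'
from h import *
p=shot('wrist','w2')
t=shot('top')
print(np.round(p['pose'],4).tolist(),env.observe()['position'])
for n in('cap','holder_hole0','unit_step'):
    print(n,[(np.round(np.array(r['at'])*[640,400],1).tolist(),round(r['score'],2)) for r in spotter.look_for(p,n)[:2]])
a=cv2.imread('pics/w1.png');b=cv2.imread('pics/w2.png')
up=lambda i,x,y,w,h:cv2.resize(i[y:y+h,x:x+w],(400,400*h//w),interpolation=cv2.INTER_CUBIC)
cv2.imwrite('pics/c1.png',np.vstack([np.hstack([up(a,215,170,120,120),up(b,250,170,120,120)])]))
cv2.imwrite('pics/w2s.png',b)
E
```

```text
time_s: 3.5
position: [0.5543, 0.06, 0.2317]
tool_rot: [[-1.0, 0.019, 0.0], [0.019, 1.0, 0.0], [-0.0, 0.0, -1.0]]
ft_force: [-0.1, -0.5, -0.7]
grip_width: 0.0848
gripper_force: 0.0
[[0.0202, -0.9455, -0.325, 0.4692], [0.9998, 0.0192, 0.0064, 0.0616], [0.0002, -0.325, 0.9457, 0.3745], [0.0, 0.0, 0.0, 1.0]] [0.55455925 0.05962247 0.23158145]
cap [([312.6, 219.2], 0.84)]
holder_hole0 [([526.2, 57.3], 0.66)]
unit_step [([317.2, 180.6], 0.74)]
```

View pics/w2.png

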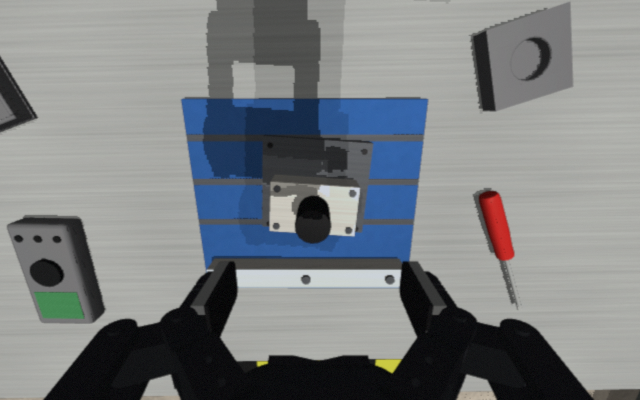

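View pics/c1.png

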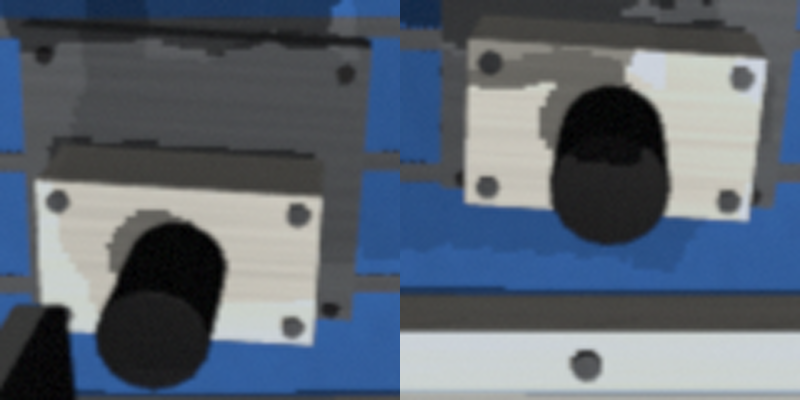

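View 2: the cap's top face centre is at (312.7,227), and in view 1 it is at (261.2,271.7). Next I'll triangulate it, get the unit corners and crop the pocket.

Run:
```python
from h import *
class D(dict):pass
K=optics.get_image('wrist'); Kk=K['intrinsics']
P1={'intrinsics':Kk,'pose':np.array([[0.0243,-0.9452,-0.3255,0.4202],[0.9997,0.0228,0.0084,0.1176],[-0.0006,-0.3256,0.9455,0.374],[0,0,0,1]])}
P2=K
print('cap top',tri([ray(P1,(261.2,271.7)),ray(P2,(312.7,227))]), atz(P2,(312.7,227),.116), atz(P1,(261.2,271.7),.116))
c=lambda x,y:(250+x/3.3333,170+y/3.3333)
H=[atz(P2,c(*q),.066)[:2] for q in((68,40),(365,57),(350,220),(65,204))]
print('housing',np.round(H,4).tolist()); H=np.array(H)
print('centre',H.mean(0),'front yaw',np.degrees(np.arctan2(-(H[0]-H[1])[0],(H[0]-H[1])[1])), 'len',np.linalg.norm(H[0]-H[1]),np.linalg.norm(H[1]-H[2]))
print('rail low edge',[atz(P2,(x,y),.016) for x,y in ((c(0,290)),(c(400,292)))])
print('rail top front', [atz(P2,(x,y),.046) for x,y in ((c(0,330)),(c(400,332)))])
print('hole',tri([ray(P1,(472,107)),ray(P2,(531,58))]),atz(P2,(531,58),.028))
a=cv2.imread('pics/w1.png');b=cv2.imread('pics/w2.png');t=cv2.imread('pics/top0.png')
up=lambda i,x,y,w:cv2.resize(i[y:y+w,x:x+w],(400,400),interpolation=cv2.INTER_CUBIC)
cv2.imwrite('pics/c2.png',np.hstack([up(a,442,77,60),up(b,501,28,60)]))
```

```text
cap top (array([0.58512301, 0.05311709, 0.10885378]), np.float64(0.00028665790479285745)) [0.58178308 0.05314882 0.116     ] [0.58092805 0.05501262 0.116     ]
housing [[0.5487, 0.0066], [0.5566, 0.1048], [0.616, 0.101], [0.6077, 0.0011]]
centre [0.58223961 0.05337919] front yaw 175.39022026250922 len 0.09851150737811565 0.059551731173959954
rail low edge [array([ 0.66893283, -0.03888989,  0.016     ]), array([0.67347865, 0.12923578, 0.016     ])]
rail top front [array([ 0.669875  , -0.03227466,  0.046     ]), array([0.67411873, 0.12416073, 0.046     ])]
hole (array([0.42659784, 0.29215002, 0.02776758]), np.float64(0.00012998555783895488)) [0.42654009 0.29188525 0.028     ]
```

View pics/c2.png

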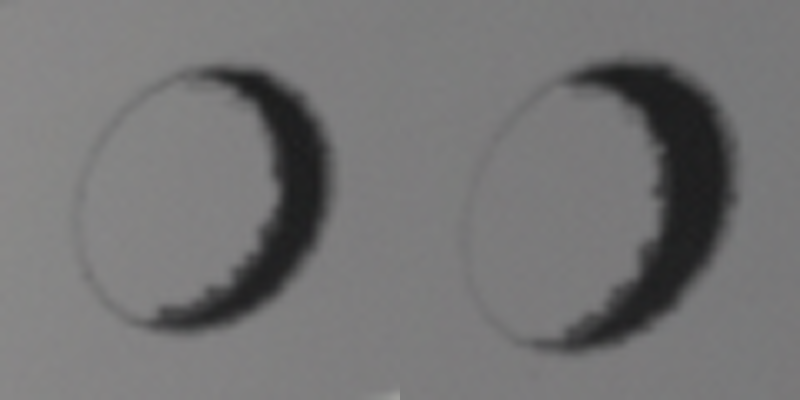

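```bash
python3 -m crank '[8.5,-1.4,-0.3,0,0, 8.5,-1.33,-0.26,0,0, 8.5,0,0,2.5,0, 8.5,0,0,3.5,0, 8.5,0,0,3.5,0, 8.5,0,0,2.5,0, 8.5,0,0,0,0, 8.5,0,0,0,0]'
python3 - <<'E'
from h import *
p=shot('wrist','w3')
print(env.observe()['position'],np.round(p['pose'],4).tolist())
print(proj(p,[.5818,.0535,.116]))
E
```

```text
time_s: 4.47
position: [0.582, 0.0527, 0.1112]
tool_rot: [[-1.0, 0.021, -0.002], [0.021, 1.0, 0.0], [0.002, 0.0, -1.0]]
ft_force: [0.0, 0.4, 0.5]
grip_width: 0.0856
gripper_force: 0.0
[0.58288815 0.05262317 0.11264499] [[0.0218, -0.9461, -0.3233, 0.4973], [0.9998, 0.0207, 0.0069, 0.0543], [0.0002, -0.3233, 0.9463, 0.2542], [0.0, 0.0, 0.0, 1.0]]
[319.89102795 268.71779719]
```

View pics/w3.png

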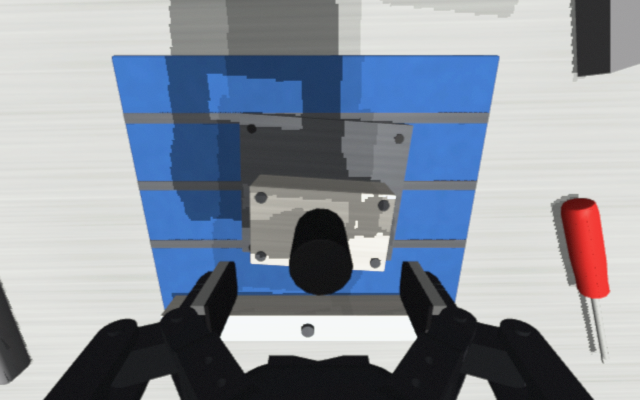

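The cap's top centre is at about (320.5,267), as predicted and centred between the fingers. I'll descend and grip.

```bash
python3 -m crank '[8.5,0,0,1.3,0, 8.5,0,0,1.2,0, 8.5,0,0,0,0, 2.5,0,0,0,0, 2.5,0,0,0,0, 2.5,0,0,0,0, 2.5,0,0,0,0, 2.5,0,0,0,0]' 25
python3 -m crank '[2.5,0,0,0,0, 2.5,0,0,0,0, 2.5,0,0,-0.5,0, 2.5,0,0,-1,0, 2.5,0,0,-2,0, 2.5,0,0,-3,0, 2.5,0,0,-2.5,0, 2.5,0,0,0,0]'
```

```text
time_s: 5.18
position: [0.5826, 0.0527, 0.0873]
tool_rot: [[-1.0, 0.021, 0.002], [0.021, 1.0, -0.0], [-0.002, 0.0, -1.0]]
ft_force: [-0.3, 0.9, 3.6]
grip_width: 0.0345
gripper_force: 24.5
time_s: 5.85
position: [0.5841, 0.0525, 0.1822]
tool_rot: [[-1.0, 0.021, 0.009], [0.021, 1.0, -0.001], [-0.009, -0.001, -1.0]]
ft_force: [1.2, 0.3, 0.5]
grip_width: 0.0352
gripper_force: 25.0
```

```bash
python3 -m crank '[2.5,0.8,1.7,0,0, 2.5,1.6,3.4,0,0, 2.5,1.6,3.4,0,0, 2.5,1.6,3.4,0,0, 2.5,1.6,3.4,0,0, 2.5,1.6,3.4,0,0, 2.5,1.6,3.4,0,0, 2.5,0.8,1.7,0,0]'
python3 -m crank '[2.5,0,0,0,0, 2.5,0,0,0,0, 2.5,0,0,0,0, 2.5,0,0,0,0, 2.5,0,0,0,0, 2.5,0,0,0,0, 2.5,0,0,0,0, 2.5,0,0,0,0]'
python3 - <<'E'
from h import *
p=shot('wrist','w4');t=shot('top')
print(env.observe()['position'],np.round(p['pose'],4).tolist(),proj(p,[.4265,.2915,.028]))
for q in(p,t):
  print([(np.round(np.array(r['at'])*[640,400],1).tolist(),round(r['score'],2)) for r in spotter.look_for(q,'holder_hole0')[:2]])
a=p['color'][...,::-1]
u,v=proj(p,[.4265,.2915,.028]).astype(int);x0=max(u-60,0);y0=max(v-60,0);print(x0,y0)
cv2.imwrite('pics/c4.png',np.hstack([cv2.resize(a[y0:y0+120,x0:x0+120],(400,400),interpolation=cv2.INTER_CUBIC),cv2.resize(a[:,120:520],(400,400))]))
E
```

```text
time_s: 6.52
position: [0.4729, 0.296, 0.1765]
tool_rot: [[-1.0, 0.018, -0.001], [0.018, 1.0, 0.001], [0.001, 0.001, -1.0]]
ft_force: [-0.2, 0.3, -0.7]
grip_width: 0.0348
gripper_force: 25.1
time_s: 7.18
position: [0.4753, 0.2926, 0.1763]
tool_rot: [[-1.0, 0.021, -0.0], [0.021, 1.0, -0.0], [0.0, -0.0, -1.0]]
ft_force: [-0.4, 0.1, 0.2]
grip_width: 0.0348
gripper_force: 25.1
[0.47520866 0.29280659 0.17632234] [[0.0224, -0.9455, -0.3248, 0.3903], [0.9997, 0.0212, 0.0073, 0.2944], [0.0, -0.3249, 0.9458, 0.3192], [0.0, 0.0, 0.0, 1.0]] [316.04628712 143.6719826 ]
[([320.7, 140.5], 0.77)]
[([185.0, 249.5], 0.93)]
256 83
```

View pics/c4.png

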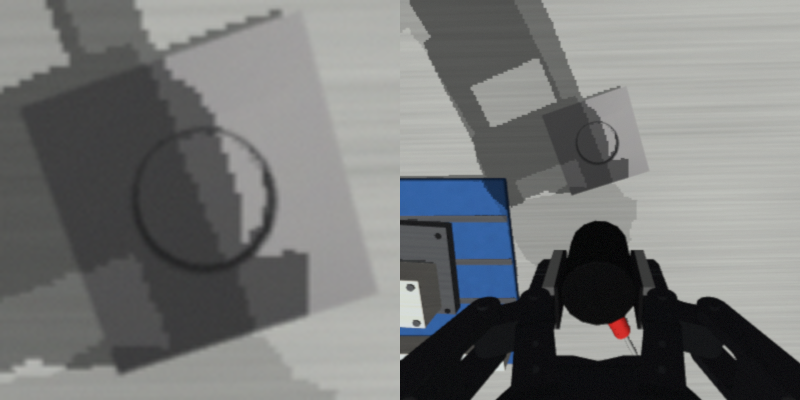

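The crop puts the hole centre at about (317.2,142.7), and the held cap's lower rim nearest the robot is at about (319,221). I'll check the cap's offset from the TCP.

Run:
```python
from h import *
p=shot('wrist')
s=env.observe();T=s['position']
print('hole',atz(p,(317.2,142.7),.028),T)
g=cv2.cvtColor(p['color'],cv2.COLOR_RGB2GRAY).astype(int)
print('col319',[(r,g[r,319]) for r in range(214,228)])
for x in(290,): print('row 260',[(c,g[260,c]) for c in list(range(284,296))+list(range(343,356))])
for z in (.149,.155,.161):
  a=np.linspace(0,2*np.pi,361)
  for R in [.018]:
    q=np.array([proj(p,[T[0]+R*np.cos(t),T[1]+R*np.sin(t),z]) for t in a]); print(z,q.min(0),q.max(0))
q=np.array([proj(p,[T[0]+.018*np.cos(t),T[1]+.018*np.sin(t),.205]) for t in a]);print('top',q.min(0),q.max(0))
```

```text
hole [0.4254063  0.29294433 0.028     ] [0.4751409  0.29298292 0.17634394]
col319 [(214, np.int64(151)), (215, np.int64(154)), (216, np.int64(154)), (217, np.int64(154)), (218, np.int64(150)), (219, np.int64(149)), (220, np.int64(132)), (221, np.int64(49)), (222, np.int64(7)), (223, np.int64(8)), (224, np.int64(5)), (225, np.int64(10)), (226, np.int64(11)), (227, np.int64(7))]
row 260 [(284, np.int64(11)), (285, np.int64(9)), (286, np.int64(10)), (287, np.int64(10)), (288, np.int64(10)), (289, np.int64(9)), (290, np.int64(6)), (291, np.int64(10)), (292, np.int64(9)), (293, np.int64(9)), (294, np.int64(10)), (295, np.int64(5)), (343, np.int64(10)), (344, np.int64(5)), (345, np.int64(9)), (346, np.int64(6)), (347, np.int64(9)), (348, np.int64(8)), (349, np.int64(8)), (350, np.int64(5)), (351, np.int64(7)), (352, np.int64(8)), (353, np.int64(9)), (354, np.int64(8)), (355, np.int64(12))]
0.149 [290.8998665  217.04972075] [346.00209546 266.80319088]
0.155 [290.05533667 220.63535698] [346.86877756 271.66222999]
0.161 [289.15667931 224.45840442] [347.79102274 276.82244298]
top [280.26377778 262.70843529] [356.91594542 327.31124727]
```

```bash
python3 -m crank '[2.5,2,-0.05,0,0, 2.5,2,-0.05,0,0, 2.5,0.95,-0.02,1,0, 2.5,0,0,3,0, 2.5,0,0,3,0, 2.5,0,0,3,0, 2.5,0,0,1.5,0, 2.5,0,0,0,0]'
python3 -m crank '[2.5,0,0,0.4,0, 2.5,0,0,0,0, 2.5,0,0,0,0, 2.5,0,0,0,0, 2.5,0,0,0,0, 2.5,0,0,0,0, 2.5,0,0,0,0, 2.5,0,0,0,0]'
python3 - <<'E'
from h import *
p=shot('wrist','w5');T=env.observe()['position'];print(T)
a=p['color'][...,::-1]
cv2.imwrite('pics/c5.png',cv2.resize(a[180:340,220:420],(800,640))[:600])
print(proj(p,[.4254,.2929,.028]),[proj(p,[.4254+.021*c,.2929+.021*s,.028]).round(1).tolist() for c,s in((-1,0),(0,1),(0,-1))],proj(p,[T[0]-.018,T[1],T[2]-.0213]))
E
```

```text
time_s: 8.1
position: [0.4241, 0.2922, 0.0585]
tool_rot: [[-1.0, 0.021, -0.006], [0.021, 1.0, -0.002], [0.006, -0.002, -1.0]]
ft_force: [-0.9, -0.7, -1.5]
grip_width: 0.0347
gripper_force: 25.1
time_s: 8.77
position: [0.4257, 0.2928, 0.0575]
tool_rot: [[-1.0, 0.021, 0.0], [0.021, 1.0, 0.0], [-0.0, 0.0, -1.0]]
ft_force: [0.2, 0.1, -0.5]
grip_width: 0.0348
gripper_force: 25.1
[0.42566141 0.29280215 0.05745876]
[318.46738456 240.84131759] [[317.8, 211.0], [350.3, 240.2], [286.7, 241.5]] [317.70901713 220.62637197]
```

View pics/c5.png

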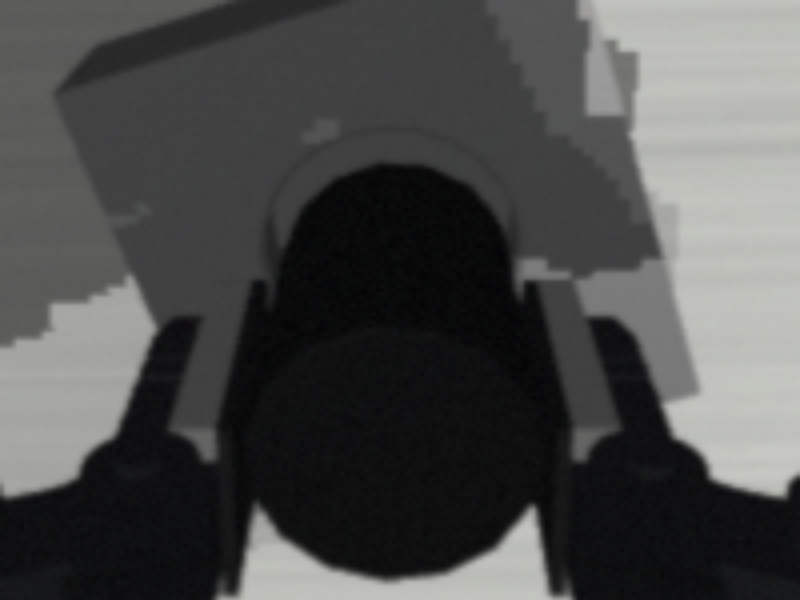

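The cap sits centrally over the pocket, less than 1 mm off (ring spans columns 286 to 349 with its top at row 212, rim centre at 318.7). I'll lower it slowly.

```bash
python3 -m crank '[2.5,-0.04,-0.06,0.4,0, 2.5,0,0,0.4,0, 2.5,0,0,0.4,0, 2.5,0,0,0.4,0, 2.5,0,0,0.3,0, 2.5,0,0,0.2,0, 2.5,0,0,0,0, 2.5,0,0,0,0]'
```

```text
time_s: 9.48
position: [0.426, 0.2922, 0.0362]
tool_rot: [[-1.0, 0.021, -0.0], [0.021, 1.0, -0.0], [0.0, -0.0, -1.0]]
ft_force: [0.8, -0.3, 0.1]
grip_width: 0.0349
gripper_force: 25.1
```

```bash
python3 -m crank '[2.5,0,0,0.1,0, 2.5,0,0,0.05,0, 2.5,0,0,0,0, 6.5,0,0,0,0, 6.5,0,0,0,0, 6.5,0,0,0,0, 6.5,0,0,0,0, 6.5,0,0,0,0]'
python3 -m crank '[6.5,0,0,0,0, 6.5,0,0,-1.5,0, 6.5,0,0,-3,0, 6.5,0,0,-3.5,0, 6.5,0,0,-3.5,0, 6.5,0,0,-3,0, 6.5,0,0,0,0, 6.5,0,0,0,0]'
python3 - <<'E'
from h import *
p=shot('wrist','w6');s=shot('scene');print(env.observe()['position'])
u=np.hstack([cv2.resize(p['color'][100:340,200:440,::-1],(400,400)),cv2.resize(s['color'][160:260,420:520,::-1],(400,400),interpolation=cv2.INTER_CUBIC)])
cv2.imwrite('pics/c6.png',u)
for z in(.064,.070):
  q=np.array([proj(p,[.4261+.018*np.cos(t),.2922+.018*np.sin(t),z]) for t in np.linspace(0,6.28,200)]);print(z,(q.min(0)-[200,100])/.6,(q.max(0)-[200,100])/.6)
  q=np.array([proj(s,[.4261+.018*np.cos(t),.2922+.018*np.sin(t),z]) for t in np.linspace(0,6.28,200)]);print(z,(q.min(0)-[420,160])*4+[400,0],(q.max(0)-[420,160])*4+[400,0])
E
```

```text
time_s: 10.15
position: [0.426, 0.2922, 0.0348]
tool_rot: [[-1.0, 0.021, -0.0], [0.021, 1.0, -0.0], [0.0, -0.0, -1.0]]
ft_force: [-0.2, 1.2, 0.1]
grip_width: 0.0649
gripper_force: 0.0
time_s: 10.82
position: [0.4264, 0.2924, 0.1811]
tool_rot: [[-1.0, 0.021, 0.003], [0.021, 1.0, 0.001], [-0.003, 0.001, -1.0]]
ft_force: [0.1, -0.1, 0.0]
grip_width: 0.0651
gripper_force: 0.0
[0.42548349 0.29196509 0.17883235]
0.064 [164.86696221 134.84875707] [228.23338885 195.08029527]
0.064 [558.62409889 116.75493844] [629.79825321 157.07281285]
0.07 [164.20317745 137.61897915] [228.91258518 198.97933839]
0.07 [560.37180033 107.4577843 ] [631.8087519  147.65607287]
```

View pics/c6.png

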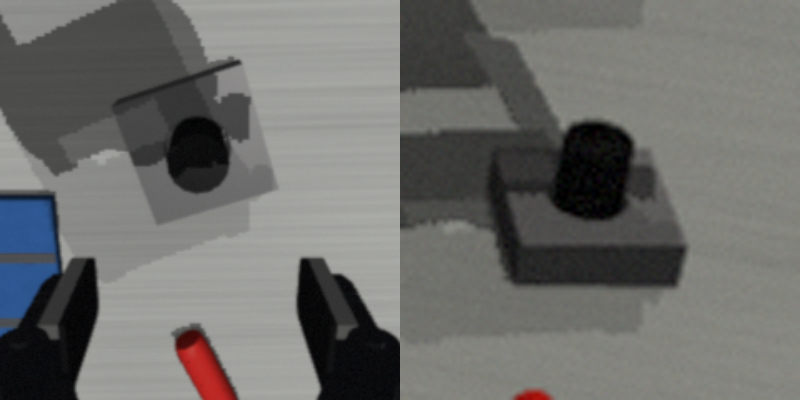

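The cap is seated: about 36 mm shows above the block, and its top is at the height predicted for full depth. That was the last of the ten pictures, so from here I measure numerically. Moving to the unit.

```bash
python3 -m crank '[3.5,-0.7,-1.7,0,0, 3.5,-1.4,-3.3,0,0, 3.5,-1.4,-3.3,0,0, 3.5,-1.4,-3.3,0,0, 3.5,-1.4,-3.3,0,0, 3.5,-1.4,-3.3,0,0, 3.5,-1.4,-3.3,0,0, 3.5,-0.85,-1.9,0,0]'
python3 -m crank '[3.5,0,0,0,0, 3.5,0,0,0,0, 3.5,0,0,0,0, 3.5,0,0,0,0, 3.5,0,0,0,0, 3.5,0,0,0,0, 3.5,0,0,0,0, 3.5,0,0,0,0]'
cat > m.py <<'E'
from h import *
p=shot('wrist');T=env.observe();print(T['position'],T['ft_force'])
r=spotter.look_for(p,'unit_step');print([(np.round(np.array(x['at'])*[640,400],1).tolist(),round(x['score'],2),atz(p,np.array(x['at'])*[640,400],.03).round(4)) for x in r[:2]])
for name,q in(('w',p),('t',shot('top'))):
  g=q['color'].astype(int); hsv=cv2.cvtColor(q['color'],cv2.COLOR_RGB2HSV)
  m=((hsv[...,1]<45)&(hsv[...,2]>(130 if name=='w' else 110))).astype(np.uint8)
  # restrict to the plate area
  for z in(.066,.046):
    poly=np.array([proj(q,X) for X in [(.47,-.09,.016),(.47,.18,.016),(.72,.18,.046),(.72,-.09,.046)]]).astype(np.int32)
    k=cv2.fillPoly(np.zeros_like(m),[poly],1)
    n,l,st,c=cv2.connectedComponentsWithStats(m*k)
    for i in range(1,n):
      if st[i,4]>150:
        ys,xs=np.nonzero(l==i)
        P=np.array([atz(q,(x,y),z)[:2]*1000 for x,y in zip(xs,ys)],np.float32)
        R=cv2.minAreaRect(P);print(name,z,st[i].tolist(),np.round(R[0],1),np.round(R[1],1),round(R[2],2))
E
python3 m.py
```

```text
time_s: 11.58
position: [0.521, 0.0531, 0.1781]
tool_rot: [[-1.0, 0.023, -0.003], [0.023, 1.0, -0.0], [0.003, -0.0, -1.0]]
ft_force: [0.2, 0.2, -0.5]
grip_width: 0.035
gripper_force: 0.0
time_s: 12.25
position: [0.5205, 0.0565, 0.1799]
tool_rot: [[-1.0, 0.02, 0.0], [0.02, 1.0, 0.0], [-0.0, 0.0, -1.0]]
ft_force: [0.0, 0.2, 0.3]
grip_width: 0.0349
gripper_force: 0.0
[0.5205624  0.05641235 0.17987216] [-0.16931258  0.3374748  -0.20203282]
[([318.8, 223.9], 0.79, array([0.5588, 0.0563, 0.03  ]))]
w 0.066 [267, 229, 103, 57, 3796] [581.3  53.7] [100.2  59.6] 84.88
w 0.066 [274, 318, 89, 34, 2672] [676.6  52.9] [46.  98.3] 0.12
w 0.046 [267, 229, 103, 57, 3796] [592.6  53.4] [108.   64.3] 84.88
w 0.046 [274, 318, 89, 34, 2672] [695.4  52.5] [ 49.6 105.9] 0.12
t 0.066 [254, 128, 108, 14, 646] [679.   31.6] [232.9  26.6] 88.85
t 0.066 [240, 137, 64, 38, 1379] [630.3 109.7] [139.   66.7] 82.49
t 0.066 [305, 144, 16, 28, 191] [629.   18.3] [26.8 61.6] 81.74
t 0.046 [254, 128, 108, 14, 646] [685.4  32.4] [238.   27.2] 88.85
t 0.046 [240, 137, 64, 38, 1379] [635.7 112.2] [142.   68.2] 82.49
t 0.046 [305, 144, 16, 28, 191] [634.3  18.9] [27.4 63. ] 81.74
```

```bash
python3 -m crank '[3.5,-0.6,0,1,0, 3.5,0,0,3,0, 3.5,0,0,3,0, 3.5,0,0,3,0, 3.5,0,0,2.5,0, 3.5,0,0,1,0, 3.5,0,0,0.5,0, 3.5,0,0,0,0]'
python3 -m crank '[3.5,0,0,0.2,0, 3.5,0,0,0,0, 3.5,0,0,0.2,0, 3.5,0,0,0,0, 3.5,0,0,0.1,0, 3.5,0,0,0,0, 3.5,0,0,0,0, 3.5,0,0,0,0]'
```

```text
time_s: 13.07
position: [0.5267, 0.056, 0.0393]
tool_rot: [[-1.0, 0.021, -0.001], [0.021, 1.0, 0.0], [0.001, 0.0, -1.0]]
ft_force: [0.3, 0.4, 0.7]
grip_width: 0.0351
gripper_force: 0.0
time_s: 13.73
position: [0.5266, 0.0561, 0.0349]
tool_rot: [[-1.0, 0.021, 0.0], [0.021, 1.0, -0.0], [-0.0, -0.0, -1.0]]
ft_force: [0.1, 0.7, 0.3]
grip_width: 0.0353
gripper_force: 0.0
```

```bash
python3 -m crank '[3.5,-0.4,0,0.1,0, 3.5,-0.5,0,0,0, 3.5,-0.4,0,0,0, 3.5,-0.4,0,0,0, 3.5,-0.4,0,0,0, 3.5,-0.4,0,0,0, 3.5,-0.4,0,0,0, 3.5,-0.4,0,0,0]'
python3 -m crank '[3.5,-0.4,0,0,0, 3.5,-0.4,0,0,0, 3.5,-0.4,0,0,0, 3.5,-0.4,0,0,0, 3.5,-0.3,0,0,0, 3.5,-0.2,0,0,0, 3.5,-0.2,0,0,0, 3.5,0,0,0,0]'
python3 m.py
```

```text
time_s: 14.4
position: [0.5599, 0.0554, 0.0337]
tool_rot: [[-1.0, 0.021, -0.0], [0.021, 1.0, 0.0], [0.0, 0.0, -1.0]]
ft_force: [-2.3, 0.2, 0.7]
grip_width: 0.0351
gripper_force: 1.1
time_s: 15.07
position: [0.5831, 0.0548, 0.0339]
tool_rot: [[-1.0, 0.021, 0.001], [0.021, 1.0, -0.0], [-0.001, -0.0, -1.0]]
ft_force: [-0.1, -0.4, 0.6]
grip_width: 0.0348
gripper_force: 0.0
[0.58308312 0.05482363 0.03390253] [-0.46333717  0.19865824  0.17070827]
[([322.7, 252.2], 0.85, array([0.5774, 0.0574, 0.03  ]))]
w 0.066 [37, 115, 85, 14, 1152] [501.9 -32. ] [30.5  4.6] 88.75
w 0.066 [233, 115, 76, 14, 550] [503.4  38.9] [27.5  4.6] 88.75
w 0.066 [370, 114, 187, 15, 2304] [504.8 109.7] [68.6  5. ] 88.75
w 0.066 [400, 204, 143, 159, 4771] [579.3 121.7] [90.3 57.8] 5.32
w 0.066 [58, 212, 73, 12, 783] [539.9 -36.9] [29.2  4.9] 88.75
w 0.066 [64, 238, 115, 143, 1902] [591.4 -33.7] [46.4 80.6] 83.68
w 0.066 [275, 319, 88, 38, 2915] [604.3  54.1] [42.2 22.5] 88.75
w 0.066 [221, 352, 12, 38, 334] [624.3   7.4] [ 5.5 25.2] 82.5
w 0.066 [404, 352, 16, 42, 462] [627.6 101.4] [28.5  7.3] 7.61
w 0.046 [37, 115,
[... 250 characters left out ...]
46 [58, 212, 73, 12, 783] [547.4 -53.8] [34.5  5.8] 88.75
w 0.046 [64, 238, 115, 143, 1902] [608.3 -50. ] [54.8 95.2] 83.68
w 0.046 [275, 319, 88, 38, 2915] [623.5  53.7] [49.8 26.5] 88.75
w 0.046 [221, 352, 12, 38, 334] [647.1  -1.5] [ 6.5 29.8] 82.5
w 0.046 [404, 352, 16, 42, 462] [651.1 109.5] [33.7  8.6] 7.61
t 0.066 [258, 128, 52, 29, 939] [662.1  83. ] [110.4  57.4] 83.6
t 0.066 [327, 129, 35, 13, 368] [677.5 -47.9] [73.9 26.8] 88.56
t 0.066 [303, 183, 13, 23, 187] [549.1  26.6] [22.2 48.3] 83.78
t 0.046 [258, 128, 52, 29, 939] [668.1  85. ] [112.8  58.6] 83.6
t 0.046 [327, 129, 35, 13, 368] [683.9 -48.8] [75.5 27.4] 88.56
t 0.046 [303, 183, 13, 23, 187] [552.7  27.3] [22.7 49.3] 83.78
```

The housing now reads parallel to the rail (88.75° against 88.85°). I'll keep pushing in small steps up to rail contact.

```bash
python3 -m crank '[3.5,-0.2,0,0,0, 3.5,-0.2,0,0,0, 3.5,-0.1,0,0,0, 3.5,-0.1,0,0,0, 3.5,-0.1,0,0,0, 3.5,0,0,0,0, 3.5,0,0,0,0, 3.5,0,0,0,0]'
python3 -m crank '[3.5,-0.1,0,0,0, 3.5,-0.1,0,0,0, 3.5,-0.1,0,0,0, 3.5,0,0,0,0, 3.5,0,0,0,0, 3.5,0,0,0,0, 3.5,0,0,0,0, 3.5,0,0,0,0]'
```

```text
time_s: 15.88
position: [0.5898, 0.0547, 0.0338]
tool_rot: [[-1.0, 0.021, 0.0], [0.021, 1.0, -0.0], [-0.0, 0.0, -1.0]]
ft_force: [-0.4, -0.2, 0.3]
grip_width: 0.0352
gripper_force: 0.3
time_s: 16.55
position: [0.5915, 0.0547, 0.0338]
tool_rot: [[-1.0, 0.021, -0.003], [0.021, 1.0, -0.0], [0.003, -0.0, -1.0]]
ft_force: [-6.6, -1.5, 5.4]
grip_width: 0.0351
gripper_force: 3.6
```

```bash
python3 -m crank '[3.5,-0.05,0,0.05,0, 3.5,0,0,0,0, 3.5,-0.05,0,0.05,0, 3.5,0,0,0,0, 3.5,0,0,0.05,0, 3.5,0,0,0,0, 3.5,0,0,0,0, 3.5,0,0,0,0]'
```

```text
time_s: 17.22
position: [0.5915, 0.0549, 0.0322]
tool_rot: [[-1.0, 0.02, -0.005], [0.02, 1.0, 0.0], [0.005, 0.0, -1.0]]
ft_force: [-12.2, -0.3, 8.4]
grip_width: 0.0348
gripper_force: 6.0
```

```bash
python3 -m crank '[3.5,-0.05,0,0.1,0, 3.5,0,0,0,0, 3.5,0,0,0.1,0, 3.5,0,0,0,0, 3.5,0,0,0,0, 3.5,0,0,0,0, 3.5,0,0,0,0, 3.5,0,0,0,0]'
```

```text
time_s: 17.88
position: [0.5914, 0.055, 0.0301]
tool_rot: [[-1.0, 0.02, -0.007], [0.02, 1.0, 0.0], [0.007, 0.0, -1.0]]
ft_force: [-14.4, 1.3, 8.1]
grip_width: 0.0353
gripper_force: 7.0
```

```bash
python3 -m crank '[3.5,0,0,0.1,0, 3.5,0,0,0,0, 3.5,0,0,0.1,0, 3.5,0,0,0,0, 3.5,0,0,0,0, 3.5,0,0,0,0, 3.5,0,0,0,0, 3.5,0,0,0,0]'
```

```text
time_s: 18.55
position: [0.5914, 0.055, 0.0291]
tool_rot: [[-1.0, 0.02, -0.006], [0.02, 1.0, 0.0], [0.006, 0.0, -1.0]]
ft_force: [-17.1, 0.2, 16.7]
grip_width: 0.0351
gripper_force: 12.4
```

The fingertips now bear on the step. I'll add a little horizontal push, settle and check.

```bash
python3 -m crank '[3.5,-0.1,0,0,0, 3.5,0,0,0,0, 3.5,-0.05,0,0,0, 3.5,0,0,0,0, 3.5,0,0,0,0, 3.5,0,0,0,0, 3.5,0,0,0,0, 3.5,0,0,0,0]'
python3 -m crank '[3.5,0,0,0,0, 3.5,0,0,0,0, 3.5,0,0,0,0, 3.5,0,0,0,0, 3.5,0,0,0,0, 3.5,0,0,0,0, 3.5,0,0,0,0, 3.5,0,0,0,0]'
python3 m.py | egrep -v 'w 0.046'
python3 - <<'E'
from h import *
for _ in range(3): optics.get_image('top');print(np.round(env.observe()['ft_force'],1),env.observe()['position'].round(4))
t=optics.get_image('top');s=optics.get_image('scene')
for n in('cap','screwdriver','meter'):
  for q in(t,s): print(n,[(np.round(np.array(x['at'])*[640,400],1).tolist(),round(x['score'],2)) for x in spotter.look_for(q,n)[:2]])
E
```

```text
time_s: 19.22
position: [0.5914, 0.055, 0.0291]
tool_rot: [[-1.0, 0.02, -0.01], [0.02, 1.0, 0.0], [0.01, 0.0, -1.0]]
ft_force: [-25.0, -0.3, 21.4]
grip_width: 0.0349
gripper_force: 18.6
time_s: 19.88
position: [0.5914, 0.0551, 0.0291]
tool_rot: [[-1.0, 0.02, -0.01], [0.02, 1.0, 0.0], [0.01, 0.0, -1.0]]
ft_force: [-24.6, -0.3, 21.8]
grip_width: 0.0349
gripper_force: 18.6
[0.59140774 0.05503681 0.02909132] [-24.90313695  -0.56759654  21.63395986]
[([320.4, 254.9], 0.86, array([0.5848, 0.0563, 0.03  ]))]
w 0.066 [23, 98, 90, 15, 1298] [504.8 -31.1] [30.5  4.6] 88.79
w 0.066 [372, 98, 195, 15, 2730] [507.8 109.4] [68.1  4.6] 88.79
w 0.066 [405, 193, 148, 176, 5520] [586.3 122.1] [89.9 56.8] 5.39
w 0.066 [45, 201, 131, 187, 3359] [589.2 -31.9] [47.7 99.8] 83.4
w 0.066 [274, 326, 89, 33, 2568] [610.8  54.4] [40.2 18.6] 88.79
w 0.066 [216, 353, 17, 41, 480] [628.6   8.3] [ 7.5 26.4] 80.06
w 0.066 [404, 352, 43, 48, 646] [635.3 102.4] [38.4 11.6] 34.39
t 0.066 [258, 122, 52, 30, 841] [674.3  82.7] [109.3  56. ] 83.82
t 0.066 [329, 129, 33, 13, 351] [677.5 -50. ] [69.7 26.8] 88.43
t 0.066 [303, 176, 13, 22, 188] [564.6  26.3] [22.  47.5] 84.2
t 0.046 [258, 122, 52, 30, 841] [680.6  84.6] [111.6  57.3] 83.82
t 0.046 [329, 129, 33, 13, 351] [683.8 -51. ] [71.2 27.4] 88.43
t 0.046 [303, 176, 13, 22, 188] [568.5  27. ] [22.5 48.6] 84.2
[-25.   -0.8  21.6] [0.5914 0.055  0.0291]
[-25.2  -0.   20.8] [0.5914 0.055  0.0291]
[-23.9  -1.3  21.3] [0.5914 0.055  0.0291]
cap [([185.7, 246.2], 0.7)]
cap [([467.2, 203.2], 0.67)]
screwdriver [([186.9, 158.9], 0.61)]
screwdriver [([462.7, 286.7], 0.92)]
meter [([455.8, 139.2], 0.81)]
meter [([150.6, 233.6], 0.86)]
```

```bash
python3 -c "
from rig import env
print(env.close_job())"
```

```text
the job is handed in; nothing more can be done
None
```

The job is handed in: the cap stands in the holder pocket and the unit is parallel and stopped at the rail, held with a steady push of about 25 N towards it and 21 N down; bystanders showed no visible movement, and the verdict was not reported back.

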